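Clip the grabber thermometer onto the roasting rack

TASK

Take the cordless grabber thermometer out of its charging dock and clip it onto the brass cross post of the roasting rack: stand its sleeve on the two rails, gently press the red plunger so the hook comes out beside the post, bring the hook under the post and let the spring pull it tight. Leave the thermometer standing upright there, caught by its hook and let go, without forcing anything or disturbing the mug, the spice jar and the kitchen timer.

Things in the scene. Friction and masses are not known exactly. Their poses are not given: they have to be found in the camera images.
- probe: cordless grabber thermometer, 107 mm tall, about 105 g; this is its white square sleeve, 26 x 26 x 45 mm, open below. Origin: centre of the sleeve's foot; z up along the sleeve; +x is where the hook points (so does the white mark on top of the red cap). It starts upright and loose in the dock's socket
- cap (a joint): how far the red plunger cap is pressed into the sleeve, m: 0 at rest (hook hidden in the sleeve), 0.020 at its hard stop. A spring pushes the cap up: 3 N at rest, 0.2 N more for each mm. Pressed 15 mm or more, the hook's lip passes beneath the post; with the post caught, it stays pressed by 12 mm
- cap_grip (a point): middle of the red cap's grip block (22 x 22 mm, 36 mm tall), 85 mm above the sleeve's foot at rest, axes as the thermometer. A head 26 x 26 x 4 mm sits on top of the block; below it are 22 mm of clear stem before the sleeve's top. Gripped firmly on its x faces (black ribs), it does not tip when pushed along x
- hook: steel J-hook, 6 mm wide (y), rigid with the cap and moving down with it. Origin: on the sleeve's axis at the hook's underside, 1 mm above the sleeve's foot at rest. Stem at x = -9.5 to -4.5 mm; arm 4 mm thick, out to x = +8 mm; lip at x = +5 to +8 mm, 3 mm above the arm. The 9.5 mm mouth between stem and lip takes the post. Delicate: a few N
- dock: fixed charging dock, 84 x 84 mm black base with a grey square socket in the middle, 30 mm wide inside, its floor 8 mm and its rim 34 mm above the worktop. Origin: centre of the underside
- rack: fixed steel roasting rack, foot plate 196 x 76 mm; origin: centre of the underside. Two dark rails, 162 mm long along its x, each 10 mm wide and 20 mm deep, tops 70 mm above the worktop, with a 16 mm gap between them (y = -8 to +8 mm); a brass cross post bridges the gap. The rack may be used either way round
- rack_mid (a point): point midway between the rails at the height of their tops; axes as the rack. The brass post, 5 mm thick, lies along y, its top 2 mm and underside 7 mm below the rails' tops, nothing below it for 30 mm. It is clamped fast up to 25 mm to either side of this point along x, each time elsewhere and not measured: see it or feel for it
- mug: green and white tea mug, 101 mm tall, standing behind the work; leave alone
- spice_jar: spice jar with a green lid, 46 mm wide, 106 mm tall, standing behind the work; leave alone
- timer: red and white round kitchen timer, 62 mm wide, 43 mm tall; leave alone
There are look-alikes about, which are no part of the job. There is more than one size of the probe; the job needs the smallest.

How it is judged:
By the outcome, as a careful person would: the job done as asked, in the order asked, and still so for the second after the job is handed in, with the robot touching nothing.
It also fails if it takes over 51 s, if anything falls off the work surface, if the arm or the gripper's body presses on something with over 40 N, if the wrist force passes 120 N, or if a joint passes its speed limit or range.

ROBOT

A 6-joint arm with a two-finger parallel gripper is mounted at the origin on a cart in front of the work surface, level with it; the furniture and walls round the work are solid. World frame = base frame: x ahead of the robot, y to its left, z up, the work surface at z = 0. Lengths are in m, angles in rad, forces in N, time in s.
With the tool pointing down it reaches from about 0.375 to 0.825 m from the base axis. Payload 5.5 kg.
Tool frame: the origin (TCP) lies on the mounting face of the last link; the fingertips stand 173 mm ahead of it and the grasp point (between the pads) lies 155 mm ahead of it; z points along the fingers, y is the line along which they close (so a half turn about z gives the same grasp; the last joint's range is limited). The gripper opens to 85 mm and grips with 20 to 120 N. Pads are 22 mm wide; open, the fingers measure 114 mm over their backs; the gripper's body (76 mm by 85 mm) begins 54 mm behind the grasp point. The pads swing forward as they close: fully open they stand 13 mm farther back than shut.
Start: joints at [-1.298, 0.314, -0.047, 1.21, 0, 1.571], TCP at [0.162, -0.578, 0.405] pointing down, gripper open.
Joint ranges: [-2.67, 2.67], [-0.69, 1.73], [-1.03, 1.25], [-2.08, 2.16], [-1.42, 1.45], [-3.14, 3.14]. Speed limits (rad/s): [2.39, 2.39, 3.01, 3.14, 3.14, 3.14].

INTERFACE

Orientations are given as a unit quaternion [w, x, y, z].
In Python, from workcell import ctrl gives the robot as it stands.
- The arm moves only by the tool apply_moves, never from a script. Its argument "commands" is a list of rows, each a list of 7 numbers: the turn, a rotation vector about the tool's x, y, z in rad, then the shift along the tool's x, y, z in units of 40 mm (1.0 is 40 mm), then the opening in per cent of the stroke, from 0 (shut) to 100 (fully open). A call has 1 to 10 rows; each row shifts and turns the commanded pose from where the row before left it, along the tool's axes as they then stand; what a row does not reach is not made up. A row lasts 1/10 s, in which the tool goes at most 50 mm and 8.59 degrees, less where a joint would pass 70% of its speed; a pose out of reach is approached as far as the arm can. A call is refused whole if a number of a shift passes 1 or a number of a turn 0.15, either way. A call with a gripper value outside its range is refused whole. The fingers move at their own pace and stop on an object; "newtons" is the grip in N (left out, the last holds). Time passes only in rows, so rows that do not move let the fingers close. It gives the time, the measured TCP pose, the force, the opening and the grip force at its end, in the units of the state.
- ctrl.state(): the state, without advancing time (a new reading comes with each control period).
- ctrl.get_image(name): name is "side" or "top"; returns the picture (420x560x3 uint8, red, green, blue); there is no depth.
- ctrl.camera_params(name): a dict with "fx", "fy", "cx", "cy" (pixels), "eye" and "attitude" of the camera in the world. Camera axes: x right, y down, z forward; pixel columns grow to the right and rows downward; lengths in m; the calibration is good to about 2 mm. A picture is of the moment at which its call begins. camera_params takes no time and is no camera call.
- ctrl.sign_off(): hands the job in; it is judged then, once.
The state is a dict: "clock": time; "joint_positions": joint angles; "joint_velocities": joint speeds; "joint_efforts": joint torques, N m; "eef_pos": TCP position; "eef_rot": TCP orientation; "ft_force": force on the tool from outside, world axes, zero at the start; "torque": the same for the moment, N m; "grip_width": finger opening in m; "grip_force": force on a finger pad.
Only numpy, scipy, OpenCV 4.12 (cv2) and the standard library are available. Lean on these libraries where they do the work, as an engineer would, in place of code of your own. Each camera call takes 0.05 s, during which the arm holds its last target. There are 200 camera calls.

## Working session

There is one attempt and no reset: what is moved stays moved. The work goes in short steps, Python scripts to look and compute and a tool call to move; the robot and the scene stay as the last step left them, time stands still between calls to the robot, and variables do not carry over. Pictures are saved under pics/ and viewed, at most 10 in all, crops included, and the job is handed in when it is done.

Besides the shell and the picture viewer there is one more tool, called after "Call:" in YAML: its name, and indented under it one key for each argument. apply_moves: Moves the arm, as the interface text tells. Its arguments: {"type":"object","properties":{"commands":{"type":"array","items":{"type":"array","items":{"type":"number"}}},"newtons":{"type":"number"}},"required":["commands"]}

```bash
mkdir -p pics; ls
cat > h.py <<'E'
import numpy as np,cv2
from workcell import ctrl
from scipy.spatial.transform import Rotation as R
def cam(n):
    p=ctrl.camera_params(n);q=np.array(p["attitude"],float)
    M=R.from_quat([q[1],q[2],q[3],q[0]]).as_matrix() if q.size==4 else q.reshape(3,3)
    return p,M,np.array(p["eye"],float)
def ray(n,u,v):
    p,M,e=cam(n);d=M@np.array([(u-p["cx"])/p["fx"],(v-p["cy"])/p["fy"],1]);return e,d
def plane(n,u,v,z):
    e,d=ray(n,u,v);return e+d*(z-e[2])/d[2]
def proj(n,X):
    p,M,e=cam(n);c=M.T@(np.array(X)-e);return np.array([p["cx"]+p["fx"]*c[0]/c[2],p["cy"]+p["fy"]*c[1]/c[2]])
def tri(a,b):
    (e1,d1),(e2,d2)=a,b
    A=np.array([d1,-d2]).T;s=np.linalg.lstsq(A,e2-e1,rcond=None)[0]
    p1=e1+d1*s[0];p2=e2+d2*s[1];return (p1+p2)/2,np.linalg.norm(p1-p2)
def snap(n,f):
    im=ctrl.get_image(n);cv2.imwrite("pics/"+f,im[:,:,::-1]);return im
E
python3 - <<'E'
from h import *
for n in("side","top"):
    snap(n,n+"0.png");print(ctrl.camera_params(n))
print(ctrl.state())
E
```

```text
pics
{'fx': 418.96556649346644, 'fy': 418.96556649346644, 'cx': 286.1310512693823, 'cy': 202.96233858714498, 'eye': array([0.60052029, 0.79367179, 0.50479642]), 'attitude': array([-0.00428748,  0.01738004,  0.86014551, -0.5097345 ])}
{'fx': 515.0239131659613, 'fy': 515.0239131659613, 'cx': 274.280778007956, 'cy': 214.3277960009109, 'eye': array([0.45689786, 0.06624888, 1.20153855]), 'attitude': array([ 0.03207431, -0.70228651,  0.70927381, -0.0519188 ])}
{'clock': 0.1, 'joint_positions': array([-1.29797163e+00,  3.14149132e-01, -4.79423194e-02,  1.21017910e+00,
       -1.59534888e-05,  1.57076691e+00]), 'joint_velocities': array([ 0.00037379, -0.00133879,  0.00187458,  0.00118781, -0.00159752,
        0.00024082]), 'joint_efforts': array([ 1.34591624e-03, -5.40766418e+01,  3.40541196e+01,  1.11658458e-02,
       -1.87728557e-05, -1.22182303e-05]), 'eef_pos': array([ 0.16160587, -0.57758245,  0.4039404 ]), 'eef_rot': array([-7.29181429e-04,  9.90707984e-01,  1.36004216e-01, -1.08131560e-04]), 'ft_force': array([-0.18176899, -0.0646312 ,  0.5331554 ]), 'torque': array([-0.03557652,  0.03479312, -0.03563556]), 'grip_force': 0.0, 'grip_width': 0.08541321375121709}
```

View pics/side0.png

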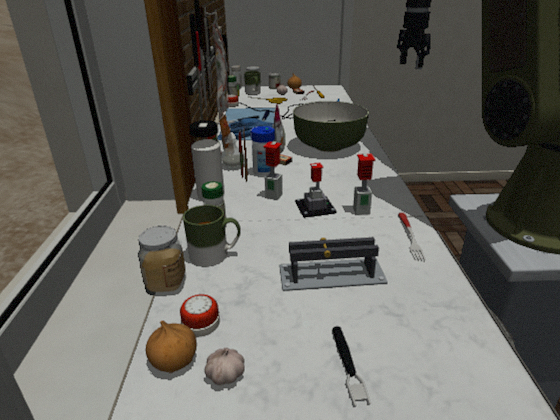

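View pics/top0.png

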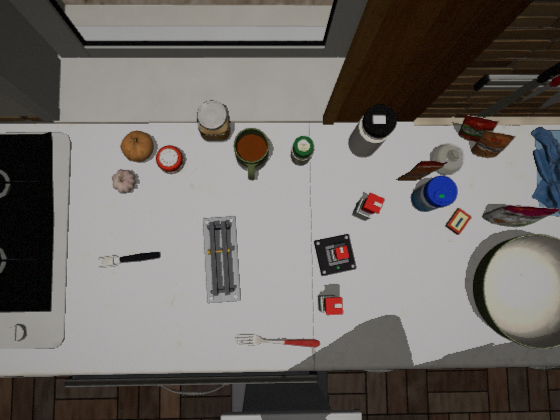

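The top view shows three red-capped thermometers: (341,253) in the black dock, (372,204) and (333,305) standing free. In the side view they are at (316,172), (273,155) and (365,168). The docked one looks smallest and fits the description. The rack is at (221,258) top and (332,265) side. I'll enlarge to confirm.

Run:
```python
from h import *
a=cv2.imread("pics/top0.png");s=cv2.imread("pics/side0.png")
c1=cv2.resize(a[225:285,310:390],None,fx=5,fy=5,interpolation=2)
c2=cv2.resize(a[210:310,195:245],(200,400),interpolation=2)
c2=cv2.resize(a[230:280,195:255],(400,300),interpolation=2)
c3=cv2.resize(s[150:220,260:380],(400,233),interpolation=2)
c4=cv2.resize(s[225:295,275:395],(400,233),interpolation=2)
cv2.imwrite("pics/c.png",np.vstack([np.hstack([c1,c2]),np.hstack([c3,c4])]))
# red blobs
for n,i in(("top",a),("side",s)):
    h=cv2.cvtColor(i,cv2.COLOR_BGR2HSV)
    m=((h[...,0]<8)|(h[...,0]>172))&(h[...,1]>150)&(h[...,2]>60)
    k,l,st,ce=cv2.connectedComponentsWithStats(m.astype(np.uint8))
    for j in range(1,k):
        if st[j,4]>60: print(n,st[j],ce[j].round(1))
    m=((h[...,0]>12)&(h[...,0]<30)&(h[...,1]>120)&(h[...,2]>80)).astype(np.uint8)
    k,l,st,ce=cv2.connectedComponentsWithStats(m)
    for j in range(1,k):
        if st[j,4]>4 and (200<ce[j][0]<245 and 235<ce[j][1]<275 or n=="side" and 280<ce[j][0]<380 and 230<ce[j][1]<270): print(" brass",n,st[j],ce[j].round(1))
```

```text
top [465 118  32  11 199] [480.7 123.2]
top [156 146  26  25 226] [169.5 159.2]
top [363 193  21  20 235] [372.4 202.9]
top [447 209  24  25 120] [457.6 220.9]
top [335 245  15  15 137] [341.7 252.8]
top [325 297  18  18 248] [332.5 305.3]
top [285 340  34   7 176] [302.8 342.2]
 brass top [227 248   3   4  10] [228.  249.8]
 brass top [208 250   3   4  10] [208.8 251.7]
 brass top [215 250   8   3  17] [218.2 250.8]
side [264 142  18  12 111] [271.7 146.7]
side [274 151   7  15  63] [276.8 158.3]
side [357 154  18  12 131] [365.9 159.3]
side [312 163  10  19 127] [316.8 172. ]
side [399 213  11  14  72] [403.8 218.9]
side [180 295  38  34 541] [199.7 315.5]
 brass side [321 238   4   2   7] [322.7 238.6]
 brass side [324 243   3   5  11] [324.7 245.5]
 brass side [325 250   5   4  12] [326.8 251.5]
```

View pics/c.png

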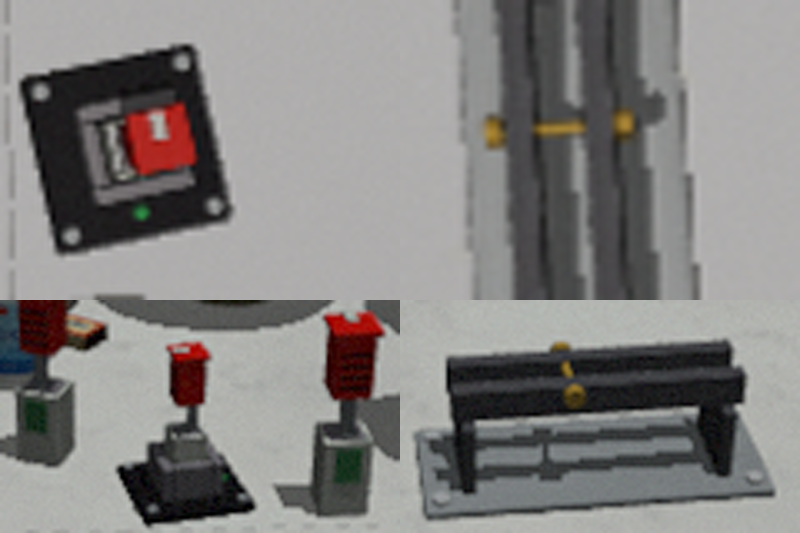

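The crop confirms it: the docked probe has the smallest cap, and its white mark at top (341.6,250) points to image-up. The brass post crosses the gap at top (218,251), with collars outside the rails at (208.8,251.7) and (228,249.8). Next I'll convert these to positions.

Run:
```python
from h import *
a=cv2.imread("pics/top0.png");s=cv2.imread("pics/side0.png")
P=lambda x:np.round(np.array(x)*1000,1)
def yawrect(m,z,n="top"):
    c=max(cv2.findContours(m.astype(np.uint8),0,1)[0],key=cv2.contourArea)
    w=np.array([plane(n,u,v,z)[:2] for u,v in c[:,0]],np.float32)
    return cv2.minAreaRect(w*1000)
g=cv2.cvtColor(a,cv2.COLOR_BGR2GRAY);h=cv2.cvtColor(a,cv2.COLOR_BGR2HSV)
m=np.zeros(g.shape,np.uint8);m[228:282,308:362]=1
print("dock",yawrect(m&(g<120).astype(np.uint8),.006))
red=(((h[...,0]<8)|(h[...,0]>172))&(h[...,1]>150)&(h[...,2]>60)).astype(np.uint8)
r=np.zeros_like(m);r[243:262,333:352]=red[243:262,333:352]
r=cv2.morphologyEx(r,cv2.MORPH_CLOSE,np.ones((5,5)))
print("head",yawrect(r,.115))
wm=np.argwhere((h[243:262,333:352,1]<60)&(r[243:262,333:352]>0))
print("mark", P(plane("top",wm[:,1].mean()+333,wm[:,0].mean()+243,.115)),len(wm))
# tri of cap: side blob head top approx
hs=cv2.cvtColor(s,cv2.COLOR_BGR2HSV)
print("cap tri",[P(x) for x in tri(ray("side",316.8,172),ray("top",341.5,252.8))])
# rack rails dark
m=np.zeros(g.shape,np.uint8);m[205:310,195:245]=1
d=m&(g<85).astype(np.uint8)
for v in range(220,300,8):
    print(v,"".join("%4d"%x for x in g[v,200:244]))
k=[tri(ray("side",322.7,238.6),ray("top",208.8,251.7)),tri(ray("side",326.8,251.5),ray("top",208.8,251.7)),tri(ray("side",322.7,238.6),ray("top",228,249.8)),tri(ray("side",326.8,251.5),ray("top",228,249.8))]
for x in k: print("knob",[P(q) for q in x])
for p in((208.8,251.7),(218.2,250.8),(228,249.8)): print("post",P(plane("top",*p,.0655)))
```

```text
dock ((504.5419921875, -107.92320251464844), (84.9061279296875, 84.94322967529297), 11.228277206420898)
head ((504.6038818359375, -106.19313049316406), (26.032625198364258, 27.533037185668945), 13.277771949768066)
mark [ 509.7 -106.2  115. ] 11
cap tri [array([ 502.8, -109.7,   91.6]), np.float64(3.4)]
220  174 174 168 143 145 143 135 141 118 142 145 143 140 139 135 136 134 125  92 134 142 136 134 134 134 121  73  74  77 111 171 173 160 110 135 115 175 175 175 174 173 176 174 174
228  174 174 166 134 147 145 138 100  61  55  69  73  76  76  15  15  14  17  21  13  30  57  72  71  75  66  22  22  24  31  81 141 139 142 137 131 145 174 173 176 176 176 176 174
236  174 174 174 167 140 145 145 145 145 136  74  71  73  67  33  65  74  74  75  96 134 103  74  71  73  66  44  75  73  77  97 142 142 142 143 136 114 175 175 174 174 175 175 175
244  174 175 174 165 127 145 145 147 144 138  99  72  71  76  75  55  76  76  76  97 145 134  88  71  71  72  63  62  74  77  76  98 144 136 142 141 133 140 174 174 175 174 174 174
252  174 175 172 166 135 143 143 140 135 120  90  75  70  76  67  49  86
[... 601 characters left out ...]
75  79  97 147 148 147 142 130 110 173 174 173 175
284  173 172 174 174 174 163 126 150 145 148 147 136  87  71  72  73  70  38  75  73  74  73  98 138  87  73  71  76  71  43  75  74  76  93 139 139 142 146 141 117 175 174 174 175
292  173 173 173 176 173 172 166 144 146 142 113  77  80  80  72  72  69  47  46  82  90  90  88  92  94  82  73  71  68  65  97 117 126 150 147 148 149 147 144 129 108 174 173 174
knob [array([514.2, 175.1,  91.4]), np.float64(9.0)]
knob [array([510.9, 178.2,  66.1]), np.float64(0.1)]
knob [array([514.1, 136.3,  66.2]), np.float64(1.1)]
knob [array([510.7, 138.8,  38.9]), np.float64(11.0)]
post [511.  178.3  65.5]
post [512.8 157.7  65.5]
post [514.7 136.2  65.5]
```

Call:
apply_moves:
  commands:
    - [0,0,0,0.713,-0.565,0,100]
    - [0,0,0,0.713,-0.565,0,100]
    - [0,0,0,0.713,-0.565,0,100]
    - [0,0,0,0.713,-0.565,0,100]
    - [0,0,0,0.713,-0.565,0,100]
    - [0,0,0,0.713,-0.565,0,100]
    - [0,0,0,0.713,-0.565,0,100]
    - [0,0,0,0.713,-0.565,0,100]

```text
clock: 0.9
eef_pos: [0.3332, -0.3408, 0.4044]
eef_rot: [-0.0, 0.991, 0.136, -0.0]
ft_force: [-0.5, -0.4, 0.6]
grip_width: 0.0852
grip_force: 0.0
```

Call:
apply_moves:
  commands:
    - [0,0,0,0.713,-0.565,0,100]
    - [0,0,0,0.713,-0.565,0,100]
    - [0,0,0,0.713,-0.565,0,100]
    - [0,0,0,0.713,-0.565,0,100]
    - [0,0,0,0.713,-0.565,0,100]
    - [0,0,0,0.713,-0.565,0,100]
    - [0,0,0,0.713,-0.565,0,100]
    - [0,0,0,0.713,-0.565,0,100]

```text
clock: 1.7
eef_pos: [0.5042, -0.1052, 0.4044]
eef_rot: [-0.0, 0.991, 0.136, -0.0]
ft_force: [0.3, -0.0, 0.4]
grip_width: 0.0854
grip_force: 0.0
```

Call:
apply_moves:
  commands:
    - [0,0,-0.145,0,0,0,100]
    - [0,0,-0.145,0,0,0,100]
    - [0,0,-0.145,0,0,0,100]
    - [0,0,-0.145,0,0,0,100]
    - [0,0,-0.145,0,0,0,100]
    - [0,0,-0.145,0,0,0,100]
    - [0,0,-0.145,0,0,0,100]
    - [0,0,-0.145,0,0,0,100]
    - [0,0,-0.145,0,0,0,100]
    - [0,0,-0.145,0,0,0,100]

```text
clock: 2.7
eef_pos: [0.5035, -0.1066, 0.4043]
eef_rot: [-0.0, 0.649, 0.761, -0.0]
ft_force: [-0.4, -0.0, 0.6]
grip_width: 0.0856
grip_force: 0.0
```

```bash
cat >> h.py <<'E'
def pose():
    s=ctrl.state();q=np.array(s["eef_rot"]);M=R.from_quat([q[1],q[2],q[3],q[0]]).as_matrix()
    return s,np.array(s["eef_pos"]),M
def go(xy,phi):
    s,p,M=pose();f=np.degrees(np.arctan2(M[1,1],M[0,1]))
    print("t",round(s["clock"],2),"tcp",(p*1000).round(1),"phi",f.round(2),"tilt",M[:,2].round(4),"F",s["ft_force"].round(2),"grip",round(s["grip_width"]*1000,1),s["grip_force"])
    d=M.T@np.array([xy[0]/1e3-p[0],xy[1]/1e3-p[1],0])
    print("shift units",(d/.04).round(3),"turn z",round(-np.radians(phi-f),4))
E
python3 - <<'E'
from h import *
go((504.6,-107),12)
# rack edges, threshold crossing
a=cv2.imread("pics/top0.png");g=cv2.cvtColor(a,cv2.COLOR_BGR2GRAY).astype(float)
def cross(v,lo,hi):
    for u in range(lo,hi):
        if g[v,u]>=108>g[v,u+1]: return u+(g[v,u]-108)/(g[v,u]-g[v,u+1])
L=[];Rr=[]
for v in list(range(236,246))+list(range(257,287)):
    x=cross(v,206,214);y=cross(v,218,226)
    if x: L.append(plane("top",x,v,.07)[:2]*1000)
    if y: Rr.append(plane("top",y,v,.07)[:2]*1000)
for E in(L,Rr):
    E=np.array(E);c=np.polyfit(E[:,0],E[:,1],1);print("yaw",np.degrees(np.arctan(c[0])),"y at x=512.8:",np.polyval(c,512.8),"res",np.std(E[:,1]-np.polyval(c,E[:,0])))
E
```

```text
t 2.7 tcp [ 503.5 -106.6  404.3] phi 9.05 tilt [-8.e-04  2.e-04 -1.e+00] F [-0.36 -0.03  0.6 ] grip 85.6 0.0
shift units [-0.014  0.026 -0.   ] turn z -0.0514
yaw 3.171080045724551 y at x=512.8: 174.98683442046388 res 0.32659336586156773
yaw 3.2108670770915895 y at x=512.8: 149.04462315496497 res 0.3905951611146026
```

Call:
apply_moves:
  commands:
    - [0,0,-0.05,-0.014,0.026,0,100]
    - [0,0,0,0,0,0.7,60]
    - [0,0,0,0,0,0.7,60]
    - [0,0,0,0,0,0.7,60]
    - [0,0,0,0,0,0.7,60]
    - [0,0,0,0,0,0.6,60]
    - [0,0,0,0,0,0.3,60]
    - [0,0,0,0,0,0.16,60]
    - [0,0,0,0,0,0,60]

```text
clock: 3.6
eef_pos: [0.5047, -0.107, 0.25]
eef_rot: [-0.0, 0.632, 0.775, -0.0]
ft_force: [-0.1, 1.1, -0.6]
grip_width: 0.0513
grip_force: 0.0
```

Run:
```python
from h import *
go((504.6,-107),12)
a=snap("top","t1.png");b=snap("side","s1.png")
c=np.hstack([cv2.resize(a[215:295,300:380],(400,400)),cv2.resize(b[120:220,270:370],(400,400))])
cv2.imwrite("pics/c1.png",c[:,:,::-1])
```

```text
t 3.6 tcp [ 504.7 -107.   250. ] phi 11.57 tilt [-9.e-04  2.e-04 -1.e+00] F [-0.14  1.13 -0.65] grip 51.3 0.0
shift units [ 0.001 -0.002  0.   ] turn z -0.0074
```

View pics/c1.png

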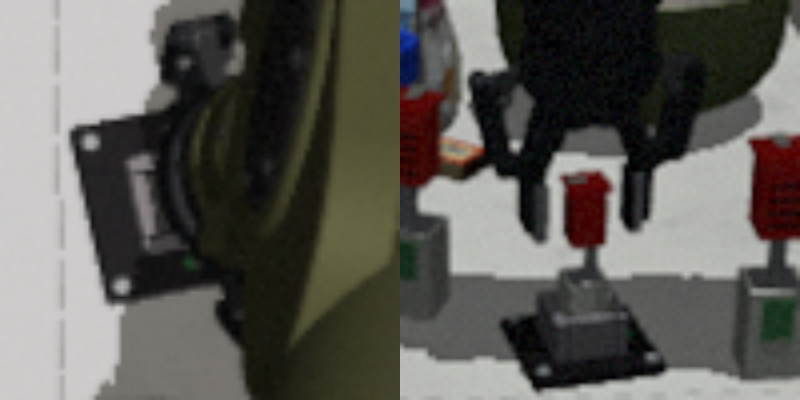

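The cap (side crop (585,210)) sits centred between the fingers, with the tips near the bottom of the block. Closing.

Call:
apply_moves:
  commands:
    - [0,0,0,0,0,0,0]
    - [0,0,0,0,0,0,0]
    - [0,0,0,0,0,0,0]
    - [0,0,0,0,0,0,0]
    - [0,0,0,0,0,0,0]
  newtons: 50

```text
clock: 4.2
eef_pos: [0.5051, -0.1071, 0.2508]
eef_rot: [0.0, 0.632, 0.775, 0.0]
ft_force: [0.7, 0.1, 2.3]
grip_width: 0.0248
grip_force: 48.8
```

Call:
apply_moves:
  commands:
    - [0,0,0,0,0,0,0]
    - [0,0,0,0,0,0,0]
    - [0,0,0,0,0,0,0]
    - [0,0,0,0,0,-0.1,0]
    - [0,0,0,0,0,-0.2,0]
    - [0,0,0,0,0,-0.3,0]
    - [0,0,0,0,0,-0.6,0]
    - [0,0,0,0,0,-0.8,0]
    - [0,0,0,0,0,-0.8,0]
    - [0,0,0,0,0,-0.6,0]

```text
clock: 5.2
eef_pos: [0.5046, -0.107, 0.3892]
eef_rot: [0.001, 0.632, 0.775, 0.0]
ft_force: [0.6, 0.3, -1.3]
grip_width: 0.0248
grip_force: 49.1
```

Run:
```python
from h import *
r=np.radians(3.3);c=np.array([512.8,157.2])-55*np.array([np.cos(r),np.sin(r)])
print(c)
go(c,3.3)
```

```text
[457.89120009 154.03397852]
t 5.2 tcp [ 504.6 -107.   389.2] phi 11.57 tilt [ 1.4e-03 -5.0e-04 -1.0e+00] F [ 0.61  0.29 -1.27] grip 24.8 49.13750767707825
shift units [ 6.629e+00  1.650e-01 -5.000e-03] turn z 0.1444
```

Run:
```python
from h import *
r=np.radians(3.3);c=np.array([512.8,157.2])-16*np.array([np.cos(r),np.sin(r)])
print(c)
go(c,3.3)
```

```text
[496.82653093 156.27897557]
t 5.2 tcp [ 504.6 -107.   389.2] phi 11.57 tilt [ 1.4e-03 -5.0e-04 -1.0e+00] F [ 0.61  0.29 -1.27] grip 24.8 49.13750767707825
shift units [ 6.488e+00  1.129e+00 -3.000e-03] turn z 0.1444
```

Call:
apply_moves:
  commands:
    - [0,0,0,0.4,0.07,0,0]
    - [0,0,0,0.8,0.14,0,0]
    - [0,0,0,0.8,0.14,0,0]
    - [0,0,0,0.8,0.14,0,0]
    - [0,0,0,0.8,0.14,0,0]
    - [0,0,0,0.8,0.14,0,0]
    - [0,0,0,0.8,0.14,0,0]
    - [0,0,0,0.7,0.12,0,0]
    - [0,0,0,0.4,0.07,0,0]
    - [0,0,0,0.188,0.029,0,0]

```text
clock: 6.2
eef_pos: [0.4966, 0.1576, 0.387]
eef_rot: [-0.0, 0.631, 0.775, 0.0]
ft_force: [0.6, -0.2, -0.8]
grip_width: 0.025
grip_force: 49.1
```

Call:
apply_moves:
  commands:
    - [0,0,0.07,0,0,0,0]
    - [0,0,0.074,0,0,0.3,0]
    - [0,0,0,0,0,0.6,0]
    - [0,0,0,0,0,0.5,0]
    - [0,0,0,0,0,0.2,0]
    - [0,0,0,0,0,0,0]
    - [0,0,0,0,0,0,0]

```text
clock: 6.9
eef_pos: [0.4973, 0.1561, 0.3232]
eef_rot: [0.0, 0.686, 0.727, 0.0]
ft_force: [0.0, -0.5, -1.0]
grip_width: 0.0249
grip_force: 49.2
```

Run:
```python
from h import *
go((496.8,156.3),3.3)
a=snap("top","t2.png");b=snap("side","s2.png")
c=np.hstack([cv2.resize(a[205:285,180:260],(400,400)),cv2.resize(b[180:280,280:380],(400,400))])
cv2.imwrite("pics/c2.png",c[:,:,::-1])
```

```text
t 6.9 tcp [497.3 156.1 323.2] phi 3.3 tilt [ 7.e-04  1.e-04 -1.e+00] F [ 0.04 -0.47 -1.04] grip 24.9 49.16927933692932
shift units [ 0.006 -0.011 -0.   ] turn z -0.0
```

View pics/c2.png

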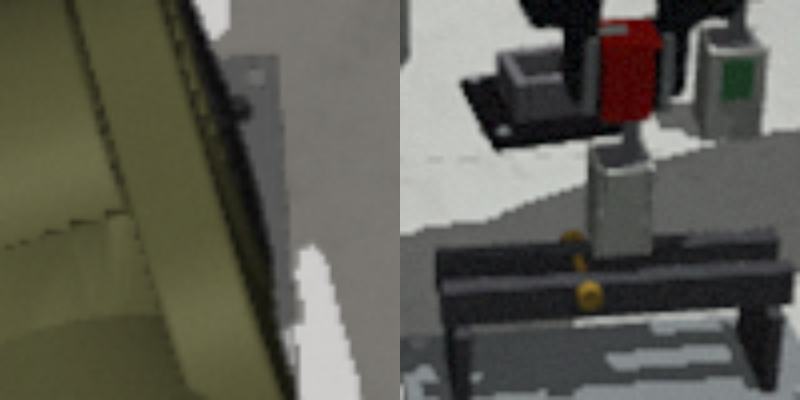

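Top view is hidden by the arm. In the side view the sleeve hangs over the gap (foot near pixel (335,243)), with the post on its hook side (collar at (327,253)). Checking the hand-to-probe offset.

Run:
```python
from h import *
s,p,M=pose();f=np.radians(3.3);c,q=np.cos(f),np.sin(f)
X=lambda x,y,z:proj("side",[p[0]+c*x-q*y,p[1]+q*x+c*y,p[2]-.242+z]).round(1)
for z in(0,.02,.045): print(z,"expected -x edge",X(-.013,.013,z),"+x edge front",X(.013,.013,z),"+x back",X(.013,-.013,z))
b=cv2.cvtColor(cv2.imread("pics/s2.png"),cv2.COLOR_BGR2GRAY)
for v in range(214,250,3): print(v,*b[v,320:350])
for n,w in(("collar front",(511.0,178.3,65.5)),("post mid",(512.8,157.3,65.5))): print(n,proj("side",np.array(w)/1e3).round(1))
```

```text
0 expected -x edge [341.5 240.9] +x edge front [327.2 241.8] +x back [324.7 233.9]
0.02 expected -x edge [342.1 231.5] +x edge front [327.6 232.4] +x back [325.1 224.7]
0.045 expected -x edge [342.8 219.5] +x edge front [328.1 220.3] +x back [325.5 212.9]
214 9 0 8 16 26 25 40 49 109 161 165 164 166 164 159 121 44 47 45 82 151 189 198 200 197 198 196 197 194 198
217 200 203 199 198 200 200 175 89 74 46 44 48 46 51 50 51 48 47 50 48 69 127 178 186 184 188 197 199 201 203
220 195 197 199 198 199 198 170 69 71 81 49 49 50 51 46 45 49 48 62 85 85 112 142 117 87 86 87 89 89 91
223 194 196 198 196 196 199 169 45 53 64 73 99 149 143 134 124 109 103 100 94 88 74 66 80 95 97 96 97 98 95
226 202 203 192 158 157 137 84 52 57 66 75 60 85 83 76 81 80 77 83 79 82 74 64 89 99 97 94 99 95 98
229 92 98 93 98 99 93 74 53 55 69 80 76 78 81 76 78 79 82 80 83 78 79 81 101 97 96 95 99 98 95
232 95 95 100 97 95 94 73 53 54 75 92 77 82 82 83 78 81 77 82 78 79 75 75 89 96 96 93 99 98 96
235 99 96 99 97 100 95 75 53 56 68 78 83 81 81 80 81 78 78 79 79 88 86 82 89 96 97 98 91 98 96
238 88 69 67 57 63 72 81 59 60 71 79 78 84 80 82 79 81 81 80 78 77 71 77 72 76 75 78 74 69 74
241 27 37 35 36 40 30 33 35 63 73 76 84 79 80 79 82 79 78 81 75 72 72 74 43 34 29 31 26 22 25
244 24 16 21 43 58 50 22 26 42 56 40 53 47 45 34 39 32 27 28 27 21 19 22 26 28 32 29 26 35 32
247 23 16 18 27 50 55 47 28 26 28 29 33 26 35 27 29 30 37 24 44 60 61 62 70 70 74 70 67 76 77
collar front [326.7 251.8]
post mid [324.4 245.2]
```

Call:
apply_moves:
  commands:
    - [0,0,0,0,0,0.1,0]
    - [0,0,0,0,0,0.08,0]
    - [0,0,0,0,0,0,0]

```text
clock: 7.3
eef_pos: [0.4967, 0.1562, 0.3147]
eef_rot: [-0.0, 0.686, 0.727, -0.0]
ft_force: [-0.2, -0.4, -1.6]
grip_width: 0.0253
grip_force: 49.2
```

Call:
apply_moves:
  commands:
    - [0,0,0,0,0,0.04,0]
    - [0,0,0,0,0,0,0]

```text
clock: 7.5
eef_pos: [0.497, 0.1563, 0.3135]
eef_rot: [-0.0, 0.686, 0.727, 0.0]
ft_force: [0.1, 0.6, -0.8]
grip_width: 0.0248
grip_force: 49.2
```

Call:
apply_moves:
  commands:
    - [0,0,0,0,0,0.04,0]
    - [0,0,0,0,0,0,0]

```text
clock: 7.7
eef_pos: [0.4971, 0.1563, 0.3121]
eef_rot: [0.0, 0.686, 0.727, 0.0]
ft_force: [-0.1, 0.1, 3.5]
grip_width: 0.0246
grip_force: 49.3
```

Call:
apply_moves:
  commands:
    - [0,0,0,0,0,0.04,0]
    - [0,0,0,0,0,0,0]

```text
clock: 7.9
eef_pos: [0.497, 0.1563, 0.3103]
eef_rot: [0.0, 0.686, 0.727, 0.0]
ft_force: [-0.4, 0.7, 4.0]
grip_width: 0.0252
grip_force: 49.4
```

Call:
apply_moves:
  commands:
    - [0,0,0,0,0,0.04,0]
    - [0,0,0,0,0,0,0]

```text
clock: 8.1
eef_pos: [0.497, 0.1563, 0.3086]
eef_rot: [0.0, 0.686, 0.727, 0.0]
ft_force: [0.3, -0.0, 3.8]
grip_width: 0.0248
grip_force: 49.4
```

Call:
apply_moves:
  commands:
    - [0,0,0,0,0,0.05,0]
    - [0,0,0,0,0,0.05,0]
    - [0,0,0,0,0,0.05,0]
    - [0,0,0,0,0,0,0]

```text
clock: 8.5
eef_pos: [0.497, 0.1563, 0.3025]
eef_rot: [-0.0, 0.686, 0.727, -0.0]
ft_force: [-0.8, -0.7, 5.6]
grip_width: 0.025
grip_force: 49.4
```

Call:
apply_moves:
  commands:
    - [0,0,0,0,0,0.05,0]
    - [0,0,0,0,0,0.05,0]
    - [0,0,0,0,0,0.05,0]
    - [0,0,0,0,0,0.03,0]
    - [0,0,0,0,0,0,0]
    - [0,0,0,0,0,0,0]

```text
clock: 9.1
eef_pos: [0.497, 0.1563, 0.2957]
eef_rot: [0.0, 0.686, 0.727, 0.0]
ft_force: [-1.1, -0.7, 6.3]
grip_width: 0.0247
grip_force: 49.5
```

Run:
```python
from h import *
go((512.8,157.3),3.3)
b=snap("side","s3.png")
cv2.imwrite("pics/c3.png",cv2.resize(b[190:270,290:370],(600,600),interpolation=cv2.INTER_CUBIC)[:,:,::-1])
```

```text
t 9.1 tcp [497.  156.3 295.7] phi 3.32 tilt [ 3.e-04  1.e-04 -1.e+00] F [-1.08 -0.75  6.26] grip 24.7 49.4779247045517
shift units [0.002 0.395 0.   ] turn z 0.0004
```

View pics/c3.png

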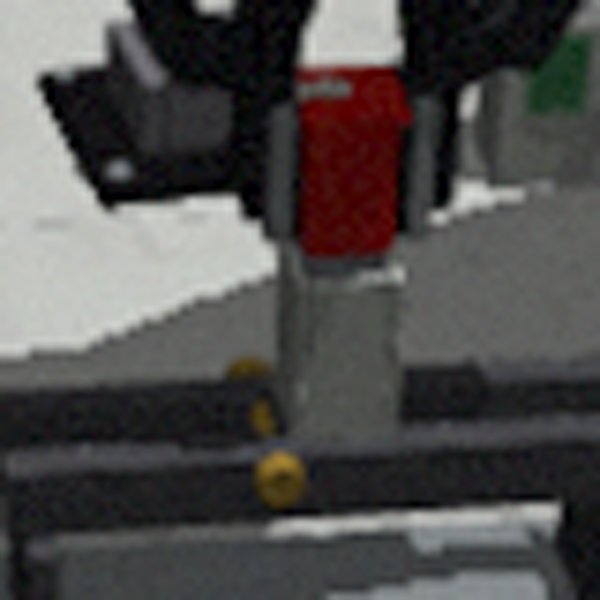

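Sleeve stands on the rails, the cap is pressed about 17 mm and the post (collar at (327,253)) is beside it on the hook side. I'll press slightly more, then slide +x slowly.

Call:
apply_moves:
  commands:
    - [0,0,0,0,0,0.02,0]
    - [0,0,0,0,0.05,0,0]
    - [0,0,0,0,0.05,0,0]
    - [0,0,0,0,0,0,0]

```text
clock: 9.55
eef_pos: [0.5001, 0.1564, 0.2944]
eef_rot: [-0.001, 0.686, 0.727, -0.001]
ft_force: [-4.1, 1.2, 6.4]
grip_width: 0.025
grip_force: 49.3
```

Call:
apply_moves:
  commands:
    - [0,0,0,0,0.05,0,0]
    - [0,0,0,0,0,0,0]

```text
clock: 9.75
eef_pos: [0.502, 0.1565, 0.2943]
eef_rot: [-0.001, 0.686, 0.727, -0.001]
ft_force: [-4.5, 0.6, 6.9]
grip_width: 0.0246
grip_force: 49.3
```

Call:
apply_moves:
  commands:
    - [0,0,0,0,0.05,0,0]
    - [0,0,0,0,0,0,0]

```text
clock: 9.95
eef_pos: [0.5039, 0.1566, 0.2943]
eef_rot: [-0.001, 0.686, 0.727, -0.001]
ft_force: [-4.4, -0.1, 6.1]
grip_width: 0.0248
grip_force: 49.3
```

Call:
apply_moves:
  commands:
    - [0,0,0,0,0.05,0,0]
    - [0,0,0,0,0,0,0]

```text
clock: 10.15
eef_pos: [0.5059, 0.1567, 0.2943]
eef_rot: [-0.001, 0.686, 0.727, -0.001]
ft_force: [-4.5, 0.3, 7.2]
grip_width: 0.0249
grip_force: 49.3
```

Call:
apply_moves:
  commands:
    - [0,0,0,0,0.05,0,0]
    - [0,0,0,0,0,0,0]

```text
clock: 10.35
eef_pos: [0.5079, 0.1568, 0.2943]
eef_rot: [-0.001, 0.686, 0.727, -0.001]
ft_force: [-4.5, -0.4, 6.9]
grip_width: 0.0253
grip_force: 49.3
```

```bash
cat > m.py <<'E'
from h import *
import sys
go((512.8,157.3),3.3)
b=snap("side",sys.argv[1]);g=cv2.cvtColor(b,cv2.COLOR_RGB2GRAY)
for v in range(226,242,3): print(v,*g[v,312:350])
f=np.radians(3.3);c,q=np.cos(f),np.sin(f)
for dx in(-.004,-.002,0,.002): # probe offset from post, y centred
    X=lambda x,y,z:proj("side",[.5128+c*(x+dx)-q*y,.1573+q*(x+dx)+c*y,.07+z]).round(1)
    print(dx,"-x front",X(-.013,.013,.01),"+x front",X(.013,.013,.01),"+x back",X(.013,-.013,.01),"foot",X(0,.013,0))
E
python3 m.py s4.png
```

```text
t 10.35 tcp [507.9 156.8 294.3] phi 3.33 tilt [-3.e-03 -2.e-04 -1.e+00] F [-4.5  -0.35  6.86] grip 25.3 49.307627460784715
shift units [ 0.005  0.122 -0.   ] turn z 0.0005
226 200 199 199 198 199 199 203 202 206 171 46 74 79 54 50 50 50 46 46 66 86 96 109 105 119 147 119 96 99 96 95 97 94 97 97 97 98 98
229 188 156 136 89 90 92 93 98 98 85 46 57 69 76 65 63 61 71 79 75 81 80 80 81 74 66 92 102 100 100 98 100 98 96 98 98 102 99
232 97 99 94 99 101 102 102 99 97 86 49 59 75 78 67 69 75 80 83 83 79 78 82 82 77 77 91 101 98 96 101 99 95 96 95 99 100 96
235 97 97 101 93 101 101 99 100 101 89 48 58 71 86 78 85 83 79 79 79 82 82 82 81 79 80 94 98 95 92 98 98 99 97 98 96 95 97
238 97 97 98 97 98 97 99 96 87 62 50 54 75 90 79 82 79 81 80 83 81 80 81 77 79 81 92 86 81 86 86 82 77 77 78 72 78 86
241 42 34 44 38 31 31 30 29 33 37 55 56 80 97 81 82 79 78 81 79 82 81 80 80 90 74 51 33 30 32 33 29 34 32 28 32 34 41
-0.004 -x front [335.2 242. ] +x front [320.9 242.9] +x back [318.6 235. ] foot [327.9 247.1]
-0.002 -x front [334.1 242.1] +x front [319.8 243. ] +x back [317.6 235.1] foot [326.8 247.1]
0 -x front [333.  242.2] +x front [318.7 243. ] +x back [316.5 235.2] foot [325.7 247.2]
0.002 -x front [331.9 242.2] +x front [317.6 243.1] +x back [315.4 235.2] foot [324.6 247.3]
```

Run:
```python
from h import *
s,p,M=pose()
b=cv2.imread("pics/s4.png");h=cv2.cvtColor(b,cv2.COLOR_BGR2HSV)
f=np.radians(3.3);c,q=np.cos(f),np.sin(f)
X=lambda x,y,z:proj("side",[p[0]+c*x-q*y,p[1]+q*x+c*y,p[2]-.1575+z]).round(1)
for z in(-.015,0,.014): print("exp block front edges (22mm)",X(.011,.011,z),X(-.011,.011,z),"back+x",X(.011,-.011,z))
for v in range(198,226,2):
    r=np.where(((h[v,:,0]<8)|(h[v,:,0]>172))&(h[v,:,1]>140)&(h[v,:,2]>40))[0];r=r[(r>300)&(r<350)]
    print(v,r.min() if len(r) else 0,r.max() if len(r) else 0)
```

```text
exp block front edges (22mm) [323.1 222.3] [335.5 221.6] back+x [321.  215.9]
exp block front edges (22mm) [323.4 214.9] [335.9 214.2] back+x [321.3 208.7]
exp block front edges (22mm) [323.6 207.9] [336.3 207.2] back+x [321.5 201.8]
198 0 0
200 323 336
202 331 337
204 325 337
206 324 338
208 324 336
210 324 336
212 324 336
214 324 336
216 325 336
218 324 336
220 324 336
222 324 336
224 325 335
```

Call:
apply_moves:
  commands:
    - [0,0,0,0,0.05,0,0]
    - [0,0,0,0,0,0,0]

```text
clock: 10.6
eef_pos: [0.5099, 0.157, 0.2943]
eef_rot: [-0.001, 0.686, 0.727, -0.001]
ft_force: [-4.4, -0.5, 7.2]
grip_width: 0.0248
grip_force: 49.3
```

Call:
apply_moves:
  commands:
    - [0,0,0,0,0.03,0,0]
    - [0,0,0,0,0,0,0]

```text
clock: 10.8
eef_pos: [0.511, 0.157, 0.2943]
eef_rot: [-0.001, 0.686, 0.727, -0.001]
ft_force: [-4.4, -0.9, 6.5]
grip_width: 0.0251
grip_force: 49.3
```

Call:
apply_moves:
  commands:
    - [0,0,0,0,0.03,0,0]
    - [0,0,0,0,0,0,0]

```text
clock: 11.0
eef_pos: [0.5122, 0.1571, 0.2943]
eef_rot: [-0.001, 0.686, 0.727, -0.001]
ft_force: [-5.1, 0.3, 5.8]
grip_width: 0.0248
grip_force: 49.3
```

Call:
apply_moves:
  commands:
    - [0,0,0,0,0.02,0,0]
    - [0,0,0,0,0,0,0]

```text
clock: 11.2
eef_pos: [0.513, 0.1571, 0.2943]
eef_rot: [-0.001, 0.686, 0.727, -0.001]
ft_force: [-5.3, -0.7, 7.4]
grip_width: 0.0247
grip_force: 49.3
```

```bash
sed -i 's/range(226,242,3)/range(226,250,3)/' m.py; python3 m.py s5.png
```

```text
t 11.2 tcp [513.  157.1 294.3] phi 3.33 tilt [-3.2e-03 -2.0e-04 -1.0e+00] F [-5.34 -0.74  7.42] grip 24.7 49.28548765667074
shift units [ 0.005 -0.005  0.   ] turn z 0.0005
226 200 202 202 201 204 207 186 108 68 87 47 47 46 46 45 44 43 57 91 90 106 119 127 141 98 98 99 101 99 97 96 95 97 99 99 98 98 98
229 155 137 88 93 97 95 94 67 49 61 64 58 67 71 72 74 77 80 77 76 78 69 64 90 95 101 99 98 99 97 98 98 97 102 97 98 98 97
232 100 100 96 96 100 101 91 66 53 65 67 57 72 77 81 82 82 80 82 84 83 72 76 92 96 95 95 97 98 98 96 97 100 100 102 98 101 97
235 98 99 97 97 102 95 94 65 51 66 61 59 82 84 82 77 80 80 80 83 82 79 75 98 100 99 100 100 99 95 101 96 98 98 99 100 98 98
238 100 100 98 99 102 100 91 69 51 61 67 62 79 81 82 78 78 81 80 81 82 76 80 100 91 90 90 89 82 85 85 82 81 74 80 92 92 83
241 42 40 33 32 31 30 36 48 52 67 77 64 80 82 80 81 77 81 79 81 82 74 61 63 32 35 28 35 38 36 34 34 27 34 30 41 57 57
244 28 16 25 22 32 27 20 35 47 69 76 66 81 76 82 81 81 82 78 77 81 71 60 61 27 29 25 14 24 30 30 20 25 27 25 32 34 31
247 26 28 30 29 25 26 27 25 35 64 76 61 82 83 81 83 78 81 86 83 83 82 73 70 57 61 60 56 64 64 67 63 69 73 69 69 72 82
-0.004 -x front [335.2 242. ] +x front [320.9 242.9] +x back [318.6 235. ] foot [327.9 247.1]
-0.002 -x front [334.1 242.1] +x front [319.8 243. ] +x back [317.6 235.1] foot [326.8 247.1]
0 -x front [333.  242.2] +x front [318.7 243. ] +x back [316.5 235.2] foot [325.7 247.2]
0.002 -x front [331.9 242.2] +x front [317.6 243.1] +x back [315.4 235.2] foot [324.6 247.3]
```

The sleeve's foot lags the hand and is still about 4 mm short by vision (edges 335/321 against the expected 333/318.7). I'll continue carefully.

Call:
apply_moves:
  commands:
    - [0,0,0,0,0.03,0,0]
    - [0,0,0,0,0,0,0]

```text
clock: 11.45
eef_pos: [0.5142, 0.1572, 0.2943]
eef_rot: [-0.001, 0.686, 0.727, -0.001]
ft_force: [-4.8, -0.9, 6.8]
grip_width: 0.0247
grip_force: 49.3
```

Call:
apply_moves:
  commands:
    - [0,0,0,0,0.02,0,0]
    - [0,0,0,0,0,0,0]

```text
clock: 11.65
eef_pos: [0.515, 0.1572, 0.2943]
eef_rot: [-0.001, 0.686, 0.727, -0.001]
ft_force: [-4.6, -0.8, 7.1]
grip_width: 0.025
grip_force: 49.3
```

```bash
python3 m.py s6.png
python3 - <<'E'
import cv2
b=cv2.imread("pics/s6.png");cv2.imwrite("pics/c6.png",cv2.resize(b[185:265,285:365],(600,600),interpolation=cv2.INTER_CUBIC))
E
```

```text
t 11.65 tcp [515.  157.2 294.3] phi 3.33 tilt [-3.2e-03 -2.0e-04 -1.0e+00] F [-4.59 -0.83  7.08] grip 25.0 49.28528286429355
shift units [ 0.005 -0.055  0.   ] turn z 0.0006
226 200 200 198 204 207 179 75 67 80 45 53 46 45 50 45 48 43 60 88 90 117 144 115 100 98 97 98 99 100 98 98 98 98 95 100 95 101 98
229 155 137 89 92 95 85 62 59 66 68 70 74 67 72 75 74 78 78 77 79 73 75 99 98 97 96 101 101 97 98 101 99 100 97 98 98 96 99
232 97 98 99 102 104 82 57 54 64 71 71 75 77 78 82 84 79 82 81 82 74 83 100 96 95 99 98 97 99 97 96 96 101 97 100 96 98 98
235 100 96 96 96 105 88 59 55 61 69 75 80 80 82 83 83 82 84 85 80 71 67 93 100 101 103 97 98 97 96 100 95 100 100 99 99 97 98
238 98 94 96 98 101 89 59 54 64 68 74 82 80 81 83 81 79 81 81 86 68 66 103 99 88 92 89 90 82 83 82 79 76 84 90 93 92 83
241 42 36 39 31 31 34 46 55 67 83 78 80 82 79 80 80 83 78 82 82 79 72 66 36 31 31 34 36 35 39 29 33 30 30 42 55 54 57
244 25 18 26 29 25 21 39 45 67 83 77 84 82 81 79 85 79 83 83 81 81 78 66 24 22 26 27 31 29 24 31 25 30 23 33 28 28 35
247 15 22 29 28 25 19 25 39 70 85 78 84 81 81 79 80 79 82 80 79 78 79 76 50 59 55 61 61 65 63 67 62 73 75 67 64 73 79
-0.004 -x front [335.2 242. ] +x front [320.9 242.9] +x back [318.6 235. ] foot [327.9 247.1]
-0.002 -x front [334.1 242.1] +x front [319.8 243. ] +x back [317.6 235.1] foot [326.8 247.1]
0 -x front [333.  242.2] +x front [318.7 243. ] +x back [316.5 235.2] foot [325.7 247.2]
0.002 -x front [331.9 242.2] +x front [317.6 243.1] +x back [315.4 235.2] foot [324.6 247.3]
```

View pics/c6.png

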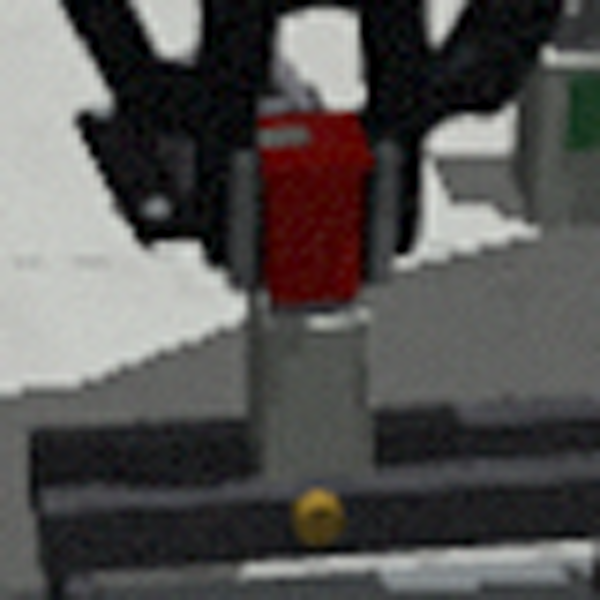

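The sleeve's foot is centred at about (327.3,247), expected 325.7 once hooked, so roughly 2.5 mm is left. There's no contact force yet.

Call:
apply_moves:
  commands:
    - [0,0,0,0,0.03,0,0]
    - [0,0,0,0,0,0,0]

```text
clock: 11.9
eef_pos: [0.5162, 0.1573, 0.2943]
eef_rot: [-0.001, 0.686, 0.727, -0.001]
ft_force: [-4.0, -0.1, 6.4]
grip_width: 0.0245
grip_force: 49.3
```

Call:
apply_moves:
  commands:
    - [0,0,0,0,0.03,0,0]
    - [0,0,0,0,0,0,0]

```text
clock: 12.1
eef_pos: [0.5174, 0.1574, 0.2943]
eef_rot: [-0.001, 0.686, 0.727, -0.001]
ft_force: [-4.0, -0.1, 5.8]
grip_width: 0.0251
grip_force: 49.3
```

```bash
python3 m.py s7.png | head -11
```

```text
t 12.1 tcp [517.4 157.4 294.3] phi 3.33 tilt [-3.2e-03 -2.0e-04 -1.0e+00] F [-4.02 -0.06  5.83] grip 25.1 49.29213000454183
shift units [ 0.005 -0.115  0.   ] turn z 0.0005
226 198 202 202 208 173 53 88 82 46 48 46 50 50 43 43 44 48 59 86 122 143 101 97 99 93 98 102 97 97 98 98 100 98 97 99 96 100 100
229 156 138 90 91 84 51 64 71 69 73 70 72 72 73 76 76 78 77 87 80 81 94 99 98 99 97 98 98 97 97 95 97 99 97 96 100 99 98
232 98 96 103 100 87 47 61 73 66 72 78 76 76 82 77 83 84 79 77 73 84 98 100 98 99 95 97 97 98 96 100 100 101 102 101 95 96 98
235 101 98 99 99 85 51 60 68 65 79 82 84 77 81 86 85 82 81 83 72 84 94 96 100 99 98 98 102 99 101 97 99 98 93 96 96 95 97
238 100 101 103 101 87 49 61 71 71 83 82 83 85 82 83 80 79 82 77 73 82 88 100 96 88 92 93 90 82 85 86 84 87 91 83 90 94 84
241 44 38 35 37 38 53 65 77 79 83 79 79 80 82 79 86 77 82 76 76 71 44 38 40 35 35 41 32 30 37 27 40 52 52 60 53 56 55
244 26 28 31 21 26 32 63 81 80 86 85 81 84 80 80 81 82 84 82 83 69 33 29 30 30 26 29 31 27 25 24 22 27 33 33 28 36 26
247 28 29 20 30 26 29 56 76 82 84 82 83 82 81 78 80 82 79 81 83 82 73 60 60 58 57 62 58 60 64 67 68 69 67 69 72 69 79
-0.004 -x front [335.2 242. ] +x front [320.9 242.9] +x back [318.6 235. ] foot [327.9 247.1]
```

The sleeve edges (332.9/318.5) match the hooked position. Raising gently now: a catch should show near TCP z 0.3005, a lip jam near 0.2975.

Call:
apply_moves:
  commands:
    - [0,0,0,0,0,-0.03,0]
    - [0,0,0,0,0,-0.03,0]
    - [0,0,0,0,0,0,0]

```text
clock: 12.45
eef_pos: [0.5174, 0.1574, 0.2968]
eef_rot: [-0.001, 0.686, 0.727, -0.001]
ft_force: [-5.4, 1.0, 5.4]
grip_width: 0.0247
grip_force: 49.3
```

Call:
apply_moves:
  commands:
    - [0,0,0,0,0,-0.025,0]
    - [0,0,0,0,0,0,0]

```text
clock: 12.65
eef_pos: [0.5174, 0.1574, 0.2978]
eef_rot: [-0.001, 0.686, 0.727, -0.001]
ft_force: [-4.0, -0.5, 6.9]
grip_width: 0.0248
grip_force: 49.3
```

Call:
apply_moves:
  commands:
    - [0,0,0,0,0,-0.025,0]
    - [0,0,0,0,0,0,0]

```text
clock: 12.85
eef_pos: [0.5175, 0.1574, 0.2987]
eef_rot: [-0.001, 0.686, 0.727, -0.001]
ft_force: [-3.4, 0.2, 5.2]
grip_width: 0.0251
grip_force: 49.3
```

Call:
apply_moves:
  commands:
    - [0,0,0,0,0,-0.025,0]
    - [0,0,0,0,0,0,0]

```text
clock: 13.05
eef_pos: [0.5175, 0.1574, 0.2997]
eef_rot: [-0.001, 0.686, 0.727, -0.001]
ft_force: [-4.3, 0.1, 5.3]
grip_width: 0.0249
grip_force: 49.3
```

Call:
apply_moves:
  commands:
    - [0,0,0,0,0,-0.02,0]
    - [0,0,0,0,0,0,0]

```text
clock: 13.25
eef_pos: [0.5175, 0.1574, 0.3005]
eef_rot: [-0.001, 0.686, 0.727, -0.001]
ft_force: [-3.3, 1.0, 5.5]
grip_width: 0.0251
grip_force: 49.3
```

Call:
apply_moves:
  commands:
    - [0,0,0,0,0,-0.015,0]
    - [0,0,0,0,0,0,0]

```text
clock: 13.45
eef_pos: [0.5175, 0.1574, 0.3011]
eef_rot: [-0.001, 0.686, 0.727, -0.001]
ft_force: [-4.7, -0.7, 5.2]
grip_width: 0.0244
grip_force: 49.3
```

Call:
apply_moves:
  commands:
    - [0,0,0,0,0,-0.015,0]
    - [0,0,0,0,0,0,0]

```text
clock: 13.65
eef_pos: [0.5176, 0.1574, 0.3014]
eef_rot: [-0.001, 0.686, 0.727, -0.001]
ft_force: [-4.3, -0.6, 3.0]
grip_width: 0.0248
grip_force: 49.1
```

Call:
apply_moves:
  commands:
    - [0,0,0,0,0,-0.015,0]
    - [0,0,0,0,0,0,0]

```text
clock: 13.85
eef_pos: [0.5177, 0.1574, 0.3017]
eef_rot: [-0.001, 0.686, 0.727, -0.001]
ft_force: [-4.2, -0.2, -2.1]
grip_width: 0.0249
grip_force: 49.1
```

Caught: the force fell from +5 to −2 N at z≈0.3014, which is the 12 mm position. Now relieving the pull and side load before release.

Call:
apply_moves:
  commands:
    - [0,0,0,0,0,0.015,0]
    - [0,0,0,0,-0.015,0,0]
    - [0,0,0,0,0,0,0]

```text
clock: 14.15
eef_pos: [0.5175, 0.1574, 0.3017]
eef_rot: [-0.0, 0.686, 0.727, -0.001]
ft_force: [-5.1, -0.7, -1.0]
grip_width: 0.025
grip_force: 49.1
```

Call:
apply_moves:
  commands:
    - [0,0,0,0,-0.015,0,0]
    - [0,0,0,0,0,0,0]

```text
clock: 14.35
eef_pos: [0.5171, 0.1574, 0.3018]
eef_rot: [-0.0, 0.686, 0.727, -0.0]
ft_force: [-4.3, -0.0, -2.8]
grip_width: 0.0248
grip_force: 49.1
```

```bash
python3 m.py s8.png | head -11
```

```text
t 14.35 tcp [517.1 157.4 301.8] phi 3.32 tilt [-6.e-04 -2.e-04 -1.e+00] F [-4.33 -0.03 -2.8 ] grip 24.8 49.08312361614662
shift units [ 0.004 -0.108  0.   ] turn z 0.0004
226 196 200 202 206 169 54 88 84 45 51 52 50 46 42 40 50 63 69 85 146 172 94 98 98 96 97 101 100 98 96 97 98 98 95 99 100 96 101
229 158 139 88 97 81 47 65 76 63 68 74 77 74 76 75 74 78 77 87 85 76 93 100 98 99 97 101 99 100 98 95 100 100 99 100 100 94 99
232 98 96 100 99 88 49 57 72 65 83 81 80 79 80 86 81 80 84 76 67 81 92 103 100 97 94 94 92 98 100 99 95 97 98 101 97 94 96
235 97 100 101 104 87 51 62 70 73 80 75 82 81 84 85 80 81 82 77 77 81 88 100 94 101 100 96 100 100 97 98 101 99 100 98 98 97 99
238 99 99 99 99 86 49 62 75 83 81 83 80 83 81 84 84 80 81 76 78 82 84 101 96 90 92 97 89 85 82 85 84 90 89 87 95 93 88
241 42 41 41 27 46 53 60 74 74 82 81 83 78 81 84 78 79 78 82 78 75 40 34 31 33 39 32 31 36 31 35 34 57 56 49 56 54 52
244 32 23 18 27 25 42 63 76 77 84 81 82 81 82 80 80 80 79 77 80 74 34 22 25 27 29 32 32 29 25 32 23 31 27 27 36 36 31
247 29 19 24 25 14 29 55 69 75 82 79 83 79 80 77 82 82 80 77 74 75 60 55 59 58 54 66 65 62 61 63 65 65 71 63 69 69 79
-0.004 -x front [335.2 242. ] +x front [320.9 242.9] +x back [318.6 235. ] foot [327.9 247.1]
```

Call:
apply_moves:
  commands:
    - [0,0,0,0,-0.02,0.01,0]
    - [0,0,0,0,0,0,0]

```text
clock: 14.6
eef_pos: [0.5166, 0.1574, 0.3017]
eef_rot: [0.0, 0.686, 0.727, 0.0]
ft_force: [-3.8, 0.0, -2.2]
grip_width: 0.0251
grip_force: 49.2
```

Call:
apply_moves:
  commands:
    - [0,0,0,0,-0.02,0.005,0]
    - [0,0,0,0,0,0,0]

```text
clock: 14.8
eef_pos: [0.516, 0.1574, 0.3017]
eef_rot: [0.0, 0.686, 0.727, 0.0]
ft_force: [-3.4, -0.6, -0.8]
grip_width: 0.025
grip_force: 49.3
```

Call:
apply_moves:
  commands:
    - [0,0,0,0,-0.02,0,0]
    - [0,0,0,0,0,0,0]

```text
clock: 15.0
eef_pos: [0.5153, 0.1574, 0.3018]
eef_rot: [0.0, 0.686, 0.727, 0.0]
ft_force: [-2.2, -0.1, -2.6]
grip_width: 0.0254
grip_force: 49.5
```

Call:
apply_moves:
  commands:
    - [0,0,0,0,-0.02,0.01,0]
    - [0,0,0,0,0,0.01,0]
    - [0,0,0,0,0,0,0]

```text
clock: 15.3
eef_pos: [0.5148, 0.1574, 0.3015]
eef_rot: [0.001, 0.686, 0.727, 0.001]
ft_force: [-0.6, -0.4, 2.7]
grip_width: 0.0245
grip_force: 49.7
```

Call:
apply_moves:
  commands:
    - [0,0,0,0,-0.02,0,0]
    - [0,0,0,0,0,0,0]

```text
clock: 15.5
eef_pos: [0.5141, 0.1574, 0.3014]
eef_rot: [0.001, 0.686, 0.727, 0.001]
ft_force: [1.0, -1.0, 4.8]
grip_width: 0.0245
grip_force: 49.8
```

```bash
python3 m.py s9.png | sed -n '1p;4,9p'
```

```text
t 15.5 tcp [514.1 157.4 301.4] phi 3.32 tilt [ 2.5e-03  4.0e-04 -1.0e+00] F [ 0.99 -1.04  4.78] grip 24.5 49.83492314815521
229 155 136 91 95 87 65 53 59 72 67 72 67 71 78 76 76 73 75 76 74 67 84 87 97 98 98 96 99 97 101 95 97 97 96 97 97 96 95
232 93 98 101 99 88 53 53 60 66 62 80 80 78 77 82 82 77 81 82 74 66 88 101 99 99 95 97 99 99 102 97 98 93 95 98 97 97 97
235 102 102 101 101 89 57 50 62 68 68 82 80 79 82 81 82 80 80 80 74 78 99 97 98 99 95 97 98 97 98 98 99 103 99 95 100 99 99
238 101 97 97 98 91 57 57 65 78 75 81 76 83 78 80 81 82 82 81 77 72 93 100 95 85 92 89 94 84 83 87 76 79 90 89 93 91 86
241 43 38 41 34 43 54 57 78 92 83 82 85 78 78 82 83 84 83 85 86 73 58 37 36 33 35 36 41 27 32 34 39 33 39 57 56 55 55
244 33 22 17 23 27 42 59 71 74 82 83 79 82 81 80 79 79 78 78 75 66 34 24 26 30 27 23 28 28 31 27 22 28 33 35 32 34 21
```

Call:
apply_moves:
  commands:
    - [0,0,0,0,0,0,35]
    - [0,0,0,0,0,0,45]
    - [0,0,0,0,0,0,60]
    - [0,0,0,0,0,0,75]
    - [0,0,0,0,0,0,75]
    - [0,0,0,0,0,0,75]

```text
clock: 16.15
eef_pos: [0.5133, 0.1572, 0.3006]
eef_rot: [-0.0, 0.686, 0.727, -0.0]
ft_force: [-0.2, -0.6, 0.2]
grip_width: 0.0638
grip_force: 0.0
```

```bash
python3 m.py s10.png | sed -n '1p;4,9p'
python3 - <<'E'
import cv2
b=cv2.imread("pics/s10.png");cv2.imwrite("pics/c10.png",cv2.resize(b[175:265,280:370],(600,600),interpolation=cv2.INTER_CUBIC))
E
```

```text
t 16.15 tcp [513.3 157.2 300.6] phi 3.32 tilt [-3.e-04 -0.e+00 -1.e+00] F [-0.16 -0.63  0.17] grip 63.8 0.0
229 155 136 94 94 85 55 53 64 74 69 68 70 71 76 77 77 76 75 77 72 72 84 84 96 98 102 100 94 97 99 99 99 100 98 100 95 100 97
232 96 97 99 101 89 63 54 61 64 57 69 70 78 85 82 84 81 84 81 73 70 87 99 98 96 95 98 99 101 98 100 95 98 98 98 99 99 96
235 99 99 97 102 88 64 51 64 67 69 73 79 78 80 81 80 82 84 78 72 70 93 100 98 97 99 98 98 98 100 97 97 99 94 96 98 96 97
238 101 101 96 100 88 50 59 65 75 74 77 83 81 81 82 81 80 80 85 75 80 89 96 97 87 92 91 92 83 84 86 79 77 72 73 82 92 85
241 42 39 39 33 41 54 56 70 82 81 80 81 76 83 77 82 84 81 90 92 74 58 30 32 34 29 29 33 29 31 27 26 30 34 34 24 45 53
244 24 29 23 25 27 41 59 73 80 86 80 81 83 80 81 81 79 80 74 75 72 36 30 24 32 29 27 30 24 29 33 27 22 29 25 29 33 32
```

View pics/c10.png

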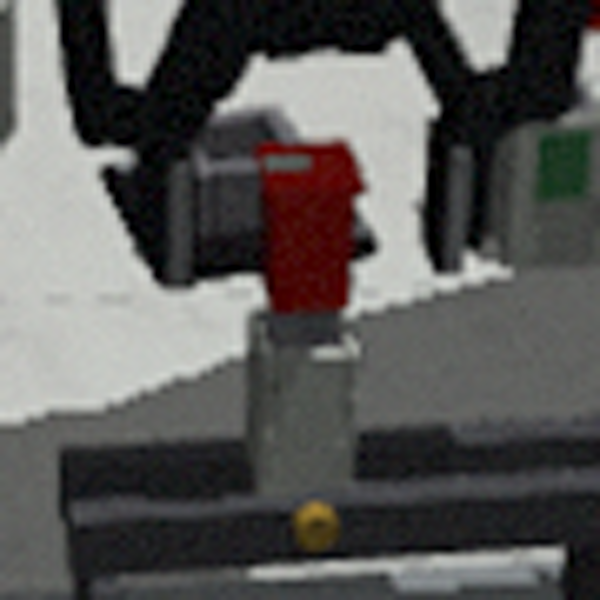

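The thermometer stands upright, released, with the cap staying about 12 mm pressed (block bottom at crop (308,310), just above the sleeve), so the hook has caught. Retreating straight up.

Call:
apply_moves:
  commands:
    - [0,0,0,0,0,-0.2,75]
    - [0,0,0,0,0,-0.5,75]
    - [0,0,0,0,0,-0.7,75]
    - [0,0,0,0,0,-0.7,75]
    - [0,0,0,0,0,-0.6,75]
    - [0,0,0,0,0,-0.3,75]
    - [0,0,0,0,0,0,75]
    - [0,0,0,0,0,0,75]
    - [0,0,0,0,0,0,75]

```text
clock: 17.1
eef_pos: [0.5129, 0.1571, 0.4192]
eef_rot: [-0.001, 0.686, 0.727, -0.001]
ft_force: [-0.6, 1.1, -0.6]
grip_width: 0.064
grip_force: 0.0
```

```bash
python3 m.py s11.png | sed -n '1p;4,9p'
python3 - <<'E'
import cv2
b=cv2.imread("pics/s11.png");cv2.imwrite("pics/c11.png",cv2.resize(b[130:350,140:400],(709,600),interpolation=cv2.INTER_CUBIC))
E
```

```text
t 17.1 tcp [512.9 157.1 419.2] phi 3.32 tilt [-2.3e-03 -7.0e-04 -1.0e+00] F [-0.56  1.12 -0.59] grip 64.0 0.0
229 94 94 93 94 87 55 51 72 89 70 79 71 74 67 69 71 68 71 77 68 67 79 82 95 95 97 96 97 96 96 93 98 90 92 93 97 94 94
232 92 95 92 96 87 57 52 63 71 64 78 80 78 79 81 82 80 79 81 74 69 86 96 93 96 95 95 95 94 97 92 95 95 93 96 95 94 93
235 95 97 98 94 86 58 52 68 75 68 78 78 79 75 76 78 83 84 80 67 67 94 92 95 98 95 95 99 93 96 94 97 94 96 92 96 94 94
238 92 96 98 95 81 49 54 73 76 70 80 81 78 77 75 77 75 78 75 72 74 86 94 95 84 89 87 92 87 89 88 88 89 88 85 90 90 79
241 36 40 38 31 47 53 54 71 81 74 81 77 76 82 76 76 80 81 85 88 73 78 72 72 73 70 70 64 62 65 56 54 51 51 43 50 51 50
244 24 26 27 21 30 42 60 66 77 80 80 80 77 73 80 79 76 77 71 78 68 40 32 28 34 29 32 31 26 33 32 36 28 31 30 30 32 31
```

View pics/c11.png

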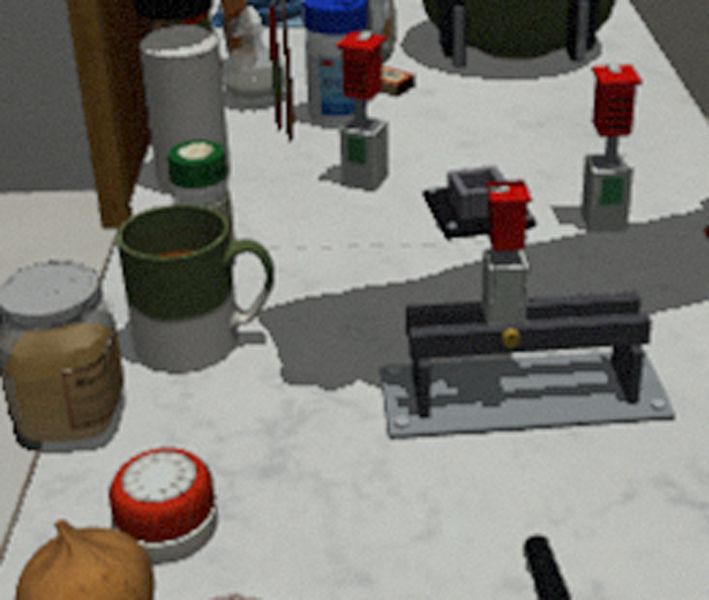

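The thermometer stands upright on the rails over the post (crop (506,260)), cap still pressed and the gripper clear. The mug, spice jar and timer haven't moved.

```bash
python3 -c "
from workcell import ctrl
print(ctrl.sign_off())"
```

```text
the job is handed in; nothing more can be done
None
```

The thermometer is hooked under the brass post, standing upright on the rails and let go, and the job was handed in at about 17 s with the mug, spice jar and timer untouched.

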